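Eject a wax block, weigh it and shelve it

ROBOT

A 6-joint arm with a two-finger parallel gripper is mounted at the origin on the work surface. World frame = base frame: x ahead of the robot, y to its left, z up, the work surface at z = 0. Lengths are in mm, angles in rad, forces in N, time in s.
With the tool pointing down it reaches from about 350 to 875 mm from the base axis. Payload 4.2 kg.
Tool frame: the origin (TCP) lies at the very end of the fingers, on their centre line; the grasp point (between the pads) lies 19 mm behind it; z points along the fingers, y is the line along which they close (so a half turn about z gives the same grasp; the last joint's range is limited). The gripper opens to 85 mm and grips with 20 to 120 N. Pads are 22 mm wide; open, the fingers measure 114 mm over their backs; the gripper's body (76 mm by 85 mm) begins 54 mm behind the grasp point. The pads swing forward as they close: fully open they stand 13 mm farther back than shut.
Start: joints at [1.597, 0.385, 0.008, 0, -1.194, -0.259], TCP at [144.158, 608.126, 231.312] pointing down, gripper open.
Joint ranges: [-3.14, 3.14], [-1.21, 2.06], [-1.07, 1.41], [-3.16, 2.05], [-2.99, -0.16], [-3.1, 3.1]. Speed limits (rad/s): [2.79, 2.79, 3.14, 3.14, 3.14, 3.14].

INTERFACE

Orientations are given as a unit quaternion [x, y, z, w].
In Python, from bench import arm gives the robot as it stands. The module is installed in compiled form; this text tells all that it offers.
- The arm moves only by the tool drive_tool, never from a script. Its argument "targets" is a list of rows, each a list of 5 numbers: the closure, from -1 (fully open) to 1 (shut), then the shift along the tool's x, y, z in mm, then the turn about the tool's z in degrees. In form: [[grip, tx, ty, tz, roll], ...]. A call has 1 to 12 rows; each row is the pose to reach, as a shift and turn from the pose commanded when the call began, along the tool's axes at that moment; what a row does not reach only later rows make up. A row lasts 1/10 s, in which the tool goes at most 50 mm and 8.59 degrees, less where a joint would pass 70% of its speed; a pose out of reach is approached as far as the arm can. A call with a gripper value outside its range is refused whole. The fingers move at their own pace and stop on an object; the grip force is fixed at half the most. Time passes only in rows, so rows that repeat a pose let the fingers close. It gives the time, the measured TCP pose, the force, the opening and the grip force at its end, in the units of the state.
- arm.read_state(): the state, without advancing time (a new reading comes with each control period).
- arm.get_image(name): name is "scene" or "top"; returns the picture (480x640x3 uint8, blue, green, red); there is no depth.
- arm.camera_params(name): a dict with "fov_y" (degrees; the focal length in pixels is half the picture's height over the tangent of half this angle, whatever the lens; pixels are square), "cx", "cy" (the principal point, pixels), "D" ([k1, k2, p1, p2, k3] as OpenCV has them; the pictures are not rectified), "rvec" (rotation vector, rad) and "tvec" (3), from world to camera coordinates, as OpenCV has them. Camera axes: x right, y down, z forward; pixel columns grow to the right and rows downward; lengths in mm; the calibration is good to about 2 mm. A picture is of the moment at which its call begins. camera_params takes no time and is no camera call.
- arm.job_done(): hands the job in; it is judged then, once.
The state is a dict: "clock": time; "joints": joint angles; "joint_vel": joint speeds; "joint_efforts": joint torques, N m; "position": TCP position; "ee_rot": TCP orientation; "contact_force": force on the tool from outside, world axes, zero at the start; "wrist_torque": the same for the moment, N m; "gripper_width": finger opening in mm; "grasp_force": force on a finger pad.
Only numpy, scipy, OpenCV 4.12 (cv2) and the standard library are available. Lean on these libraries where they do the work, as an engineer would, in place of code of your own. Each camera call takes 0.05 s, during which the arm holds its last target. There are 200 camera calls.

TASK

Press the ejector lever on the wooden mould all the way down so that the beeswax block rises from its pocket, take the block out and set it upright on the kitchen scale, letting go so it can be weighed. Then take it again the other way, by its narrow ends, as the rack leaves no room for fingers at its broad sides, and set it down gently, upright, in the one empty bay of the plywood-divided rack, in the middle of the cork pad. Do not drop or tip the block, leave the stored blocks and everything else on the table where they are, and let go.

Things in the scene. Friction and masses are not known exactly. Their poses are not given: they have to be found in the camera images.
- block_center (a point): Centre of the loose beeswax block to be moved (plain honey-tan, about 0.18 kg): 62 mm along its x, 44 along y, 70 tall (35 mm to top and underside). It starts in the mould's pocket, x along the mould's x, top 2 mm below the rim; with the lever fully down it stands 44 mm out of the pocket, 26 mm still inside.
- block: The same wax block; origin at the centre of its underside, axes as for block_center.
- mould_rim (a point): Mouth centre of the fixed wooden mould (110 mm along x, 96 along y, rim 88 mm high); z up, x away from the lever. Pocket 66 x 48 mm; draw the block straight up. At the pocket's x ends steel cheeks (50 mm wide, inner faces 37 mm from the centre) stand 36 mm over the rim, so the risen block can be gripped only across its 44 mm, along the mould's y.
- lever (a joint): Ejector lever angle, rad: 0 = up (pocket down), 0.70 = fully pressed down. The block rises 46 mm over the whole swing, in proportion. Pressing takes about 5 to 8 N at the paddle; the lever stays where it is left.
- lever_pad (a point): Middle of the top face of the lever's dark wooden paddle (50 x 50 mm), on a steel arm to the mould's -x. Hinge along the mould's y, 67 mm to -x of its centre, 62 mm up; paddle 115 mm from it, leaning up 0.35 rad at 0 and down 0.35 rad when pressed: the face goes from 107 to 28 mm above the table, nearly straight down (bulging out 7 mm halfway).
- scale_top (a point): Centre of the top of the fixed flat kitchen scale (white plate 150 x 150 mm on a black base), 18 mm above the table, rigid; z up.
- rack: Fixed rack, 188 mm along x, 126 along y; origin under its centre. Three bays at x = -60, 0, 60 mm, each 52 mm wide (x), 110 long (y), floor 8 mm up. Plywood dividers between them: 56 mm long, tops 85 mm up; end rails 24 mm high. A block stands with its 62 mm along the rack's y: no finger room at its 44 mm-apart broad sides, narrow ends free.
- pad_top (a point): Centre of the upper face of the thin cork pad (48 mm along x, 90 mm along y, 4 mm thick) that lies in the one empty bay, 12 mm above the table; axes as the rack's.
- stored1: A stored wax block just like the one in the mould, standing in another bay; origin at the centre of its underside. Leave it.
- stored2: The other stored wax block in the rack; origin at the centre of its underside. Leave it.
- jar_near: Loose jar with brass-coloured lid, 72 mm across, 103 mm tall, near the robot; origin at the centre of its underside. Leave it.
- jar_far: Loose jar with brass-coloured lid, 72 mm across, 103 mm tall, farther off; origin at the centre of its underside. Leave it.
- onion: Loose onion, 80 mm across, 78 mm tall; origin at the centre of its underside. Leave it.
- red_onion: Loose red onion, 80 mm across, 78 mm tall, on the left; origin at the centre of its underside. Leave it.
- spoon: Wooden spoon, 200 mm long, lying close to the robot. Leave it.
Not all that is in view belongs to the job. Leave any purple or white look-alike of the block alone.

How it is judged (in metres and radians):
On the way, in this order (a step that is already met when the one before it is completed fails the run):
1. the lever is pressed down (0.62 rad or more) and the block has risen 38 mm or more in the mould (value of joint lever above 0.62 rad and z of block_center in the frame of mould_rim above 0.001 m and x of block_center in the frame of mould_rim between -0.006 and 0.006 m and y of block_center in the frame of mould_rim between -0.006 and 0.006 m), for 0.1 s.
2. the block stands upright on the scale, wholly on its plate, at rest and released (x of block_center in the frame of scale_top between -0.055 and 0.055 m and y of block_center in the frame of scale_top between -0.055 and 0.055 m and z of block_center in the frame of scale_top between 0.03 and 0.04 m and angle between block_center's own z axis and vertical below 0.12 rad and linear speed of block below 0.02 m/s and contact force between block and the fingers below 0.1 N), for 0.3 s.
At the end, for the whole second after the job is handed in: The block stands upright (within 0.12 rad) on the cork pad in the empty bay, its centre within 8 mm across and 20 mm along the bay of the pad's centre, at rest and released (x of block_center in the frame of pad_top between -0.008 and 0.008 m and y of block_center in the frame of pad_top between -0.02 and 0.02 m and z of block_center in the frame of pad_top between 0.03 and 0.04 m and angle between block_center's own z axis and vertical below 0.12 rad and linear speed of block below 0.02 m/s and contact force between block and the fingers below 0.1 N); the robot touches nothing.
It fails at once if a bystander or a stored block is moved more than 20 mm (distance of any of stored1, stored2, jar_near, jar_far, onion, red_onion, spoon from where it was at the start of the episode above 0.02 m).
It fails at once if the block is tipped by more than 0.6 rad (angle between block_center's own z axis and vertical above 0.6 rad).
It fails at once if the block is dropped (moves faster than 0.5 m/s, a fall of over 12 mm, untouched by the fingers) (linear speed of block above 0.5 m/s and contact force between block and the fingers below 0.05 N).
It also fails if it takes over 64 s, if anything falls off the work surface, if the arm or the gripper's body presses on something with over 40 N, if the wrist force passes 120 N, or if a joint passes its speed limit or range.

## Working session

There is one attempt and no reset: what is moved stays moved. The work goes in short steps, Python scripts to look and compute and a tool call to move; the robot and the scene stay as the last step left them, time stands still between calls to the robot, and variables do not carry over. Pictures are saved under pics/ and viewed, at most 10 in all, crops included, and the job is handed in when it is done.

Besides the shell and the picture viewer there is one more tool, called after "Emit:" by a JSON object that holds its "name" and its "arguments". drive_tool: Moves the arm, as the interface text tells. Its arguments: {"type":"object","properties":{"targets":{"type":"array","items":{"type":"array","items":{"type":"number"}}}},"required":["targets"]}

```bash
mkdir -p pics; cat > h.py <<'E'
import numpy as np, cv2
from bench import arm
def cam(n):
    p=arm.camera_params(n); f=240/np.tan(np.radians(p["fov_y"])/2)
    K=np.array([[f,0,p["cx"]],[0,f,p["cy"]],[0,0,1.]]); return K,np.array(p["D"],float),np.array(p["rvec"],float).ravel(),np.array(p["tvec"],float).ravel()
def ray(n,px,z):
    K,D,r,t=cam(n); R=cv2.Rodrigues(r)[0]
    u=cv2.undistortPoints(np.array(px,float).reshape(-1,1,2),K,D).reshape(-1,2)
    d=np.c_[u,np.ones(len(u))]@R; c=-R.T@t
    return c+d*((np.array(z)-c[2])/d[:,2])[:,None] if np.ndim(z) else c+d*((z-c[2])/d[:,2])[:,None]
def proj(n,P):
    K,D,r,t=cam(n); return cv2.projectPoints(np.array(P,float).reshape(-1,1,3),r,t,K,D)[0].reshape(-1,2)
def snap(n,name):
    im=arm.get_image(n); cv2.imwrite(f"pics/{name}.png",im); return im
E
python3 - <<'E'
from h import *
snap("scene","s0");snap("top","t0")
for n in("scene","top"):
    K,D,r,t=cam(n);R=cv2.Rodrigues(r)[0];print(n,K[0,0],-R.T@t,D)
s=arm.read_state();print(s["position"],s["ee_rot"],s["gripper_width"],s["clock"])
E
```

```text
scene 483.01353954771014 [1394.64709953  217.80056079  915.85796907] [-0.07851586  0.          0.          0.          0.        ]
top 591.4436545879341 [ 382.70995605   47.7368191  1237.79360597] [-0.15860416  0.          0.          0.          0.        ]
[144.05505966 607.63007953 230.32159328] [ 9.93223557e-01 -1.16215175e-01 -6.37400739e-05  9.97069388e-04] 85.29356088645144 0.1
```

View pics/s0.png

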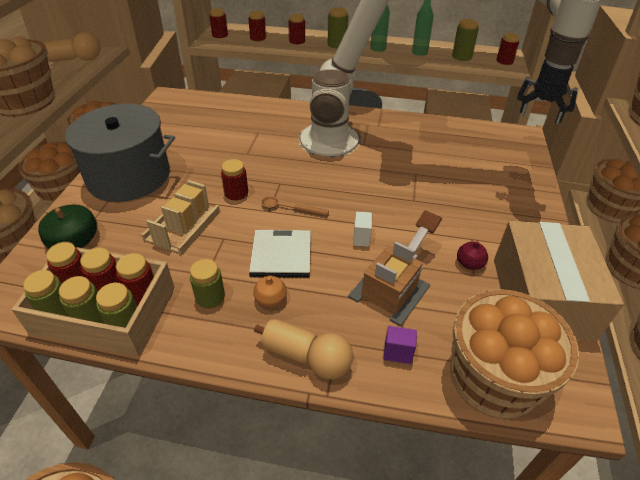

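View pics/t0.png

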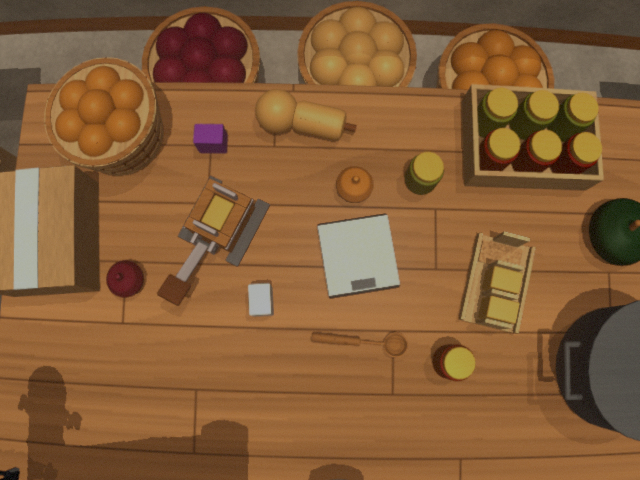

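The top view shows the mould with the honey-tan block at (219,213) and its paddle at (174,289). The scale is at (358,256), and the rack has stored blocks at (506,278) and (502,309) with the empty bay near (502,248). The look-alikes are purple at (209,138) and white at (260,299). The tan block inside the mould is the one meant. I'll confirm that in one crop and measure at the same time.

```bash
python3 - <<'E'
from h import *
im=cv2.imread("pics/t0.png")
a=cv2.resize(im[165:315,145:285],None,fx=2.8,fy=2.8,interpolation=cv2.INTER_CUBIC);b=cv2.resize(im[220:340,440:552],None,fx=3.5,fy=3.5,interpolation=cv2.INTER_CUBIC)
cv2.imwrite("pics/c1.png",np.hstack([a,b]))
hsv=cv2.cvtColor(im,cv2.COLOR_BGR2HSV)
def m(lo,hi,box,z,name,k=3):
    x0,y0,x1,y1=box; M=np.zeros(im.shape[:2],np.uint8); M[y0:y1,x0:x1]=cv2.inRange(hsv[y0:y1,x0:x1],lo,hi)
    M=cv2.morphologyEx(M,cv2.MORPH_OPEN,np.ones((k,k)))
    for c in cv2.findContours(M,cv2.RETR_EXTERNAL,cv2.CHAIN_APPROX_NONE)[0]:
        if cv2.contourArea(c)<80: continue
        w=ray("top",c.reshape(-1,2),z)[:,:2].astype(np.float32)
        print(name,cv2.boundingRect(c),[np.round(v,1) for v in cv2.minAreaRect(w)])
for p in [(219,213),(506,278),(502,309),(174,289),(360,240),(500,250),(247,235),(225,190)]: print(p,hsv[p[1],p[0]])
m((21,150,120),(32,255,255),(190,170,250,250),86,"block")
m((21,130,120),(32,255,255),(465,225,535,335),78,"stored")
m((0,100,20),(12,255,110),(150,265,195,310),107,"paddle")
m((30,5,150),(100,60,255),(310,205,405,305),18,"scale")
E
```

```text
(219, 213) [ 22 156 173]
(506, 278) [ 23 155 171]
(502, 309) [ 23 152 174]
(174, 289) [ 11 174  97]
(360, 240) [ 35  26 175]
(500, 250) [ 15 146 162]
(247, 235) [17 49 94]
(225, 190) [ 12  48 161]
block (204, 197, 28, 32) [array([629.9, 258.7]), array([39.4, 56.8]), np.float64(64.6)]
stored (488, 297, 31, 25) [array([ 448.8, -316.2]), array([58.6, 40.4]), np.float64(77.1)]
stored (492, 268, 30, 24) [array([ 508.7, -324.8]), array([58.2, 40. ]), np.float64(77.3)]
paddle (159, 278, 32, 26) [array([470.9, 330.9]), array([51.4, 47.1]), np.float64(66.0)]
scale (319, 216, 79, 79) [array([561.3, -28.9]), array([147.5, 145.6]), np.float64(10.4)]
```

View pics/c1.png

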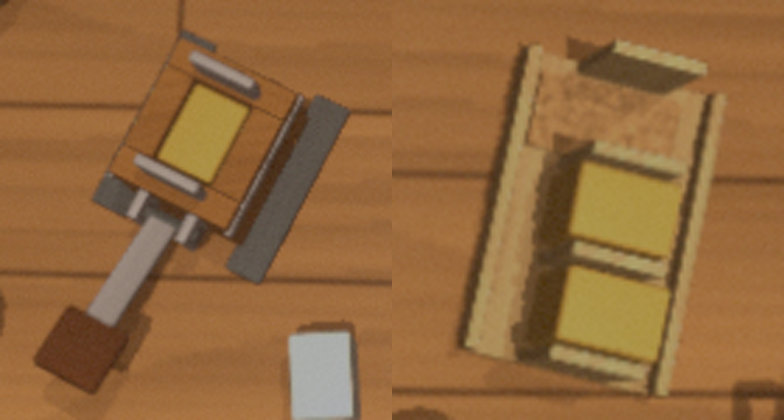

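The crop confirms it: the honey-tan block sits in the mould between the cheeks, and the cork bay is the rack's far one. The paddle-to-block distance is 174.6 mm against 175 expected, so mould yaw is about -24.4°. Next I'll measure the rack from its rail corners and plan the move to the paddle.

```bash
cat >> h.py <<'E'
def go(x,y,z,yaw,quiet=0):
    "shift from measured pose to world target, yaw = heading of tool x (deg)"
    from scipy.spatial.transform import Rotation as Ro
    s=arm.read_state(); R=Ro.from_quat(s["ee_rot"]).as_matrix()
    d=R.T@(np.array([x,y,z])-s["position"]); cur=np.degrees(np.arctan2(R[1,0],R[0,0]))
    roll=-(yaw-cur); roll=(roll+180)%360-180
    print("t",np.round(s["clock"],2),"pos",np.round(s["position"],1),"yaw",round(cur,1),"tilt",np.round(R[2,2],4),"j",np.round(s["joints"],2),"w",round(s["gripper_width"],1),"F",np.round(s["contact_force"],1))
    print("-> shift",np.round(d,1),"roll",round(roll,1))
E
python3 - <<'E'
from h import *
c=np.array([[527,45],[465,347],[665,397],[724,95]],float)
px=np.c_[440+(c[:,0]-392)/3.5,220+c[:,1]/3.5]-.4
w=ray("top",px,24)[:,:2];print(np.round(w,1),[np.round(np.linalg.norm(w[i]-w[i-1]),1) for i in range(4)])
for a,b in((1,0),(2,3)): v=w[a]-w[b];print(np.degrees(np.arctan2(-v[1],-v[0])))
print(cv2.minAreaRect(w.astype(np.float32)),w.mean(0))
# rails' outer top corners fit: mould rim corners
c=np.array([[182,35],[300,95],[105,178],[228,235]],float)
go(471,331,150,-24.5)
for n,p,z in(("redonion",(125,279),40),("jarfar",(428,168),103),("jarnear",(459,361),103),("onion",(355,184),40)): print(n,np.round(ray("top",[p],z)[0],0))
E
```

```text
[[ 613.3 -282.8]
 [ 431.3 -242.5]
 [ 402.9 -364. ]
 [ 585.6 -405.6]] [np.float64(125.9), np.float64(186.5), np.float64(124.7), np.float64(187.4)]
-12.483327806867884
-12.841765028212754
((508.2472229003906, -323.42889404296875), (125.91277313232422, 187.36766052246094), 77.15823364257812) [ 508.27879002 -323.73524198]
t 0.1 pos [144.1 607.6 230.3] yaw -13.3 tilt -1.0 j [ 1.6   0.39  0.01 -0.   -1.19 -0.26] w 85.3 F [-0.5  0.2  0.2]
-> shift [382.  193.5  80.7] roll 11.2
redonion [495. 452.  40.]
jarfar [ 727. -162.  103.]
jarnear [ 347. -221.  103.]
onion [707. -19.  40.]
```

The rack measures 187 × 126 mm, which matches. Its centre is (508.3,-323.6), yaw -12.65°, so the pad is at about (566.8,-336.7).

Emit:
{"name": "drive_tool", "arguments": {"targets": [[1,45,22,0,0],[1,85,43,0,3],[1,130,65,10,6],[1,170,86,20,9],[1,212,107,30,11],[1,255,129,40,11],[1,297,150,50,11],[1,340,172,60,11],[1,382,193,70,11],[1,382,193,80,11],[1,382,193,80,11],[1,382,193,80,11]]}}

```text
clock: 1.3
position: [470.9, 332.5, 151.1]
ee_rot: [0.978, -0.21, -0.0, 0.0]
contact_force: [0.0, -0.1, 0.3]
gripper_width: -0.1
grasp_force: 0.0
```

```bash
python3 -c "
from h import *
go(471,331,110,-24.5)"
```

```text
t 1.3 pos [470.9 332.5 151.1] yaw -24.3 tilt -1.0 j [ 0.9   0.37 -0.23  0.   -0.97  0.25] w -0.1 F [ 0.  -0.1  0.3]
-> shift [ 0.7  1.3 41.1] roll 0.2
```

Emit:
{"name": "drive_tool", "arguments": {"targets": [[1,0,1,25,0],[1,0,1,40,0],[1,-2,1,52,0],[1,-3,1,62,0],[1,-5,1,72,0],[1,-5,1,82,0],[1,-5,1,92,0],[1,-4,1,101,0],[1,-3,1,108,0],[1,-2,1,114,0],[1,-1,1,118,0]]}}

```text
clock: 2.4
position: [468.9, 333.9, 34.2]
ee_rot: [0.978, -0.21, 0.0, -0.001]
contact_force: [-5.6, 2.9, 4.7]
gripper_width: -0.2
grasp_force: 2.8
```

Emit:
{"name": "drive_tool", "arguments": {"targets": [[1,0,0,3,0],[1,0,0,5,0],[1,0,0,7,0],[1,0,0,7,0]]}}

```text
clock: 2.8
position: [469.8, 333.7, 30.2]
ee_rot: [0.978, -0.209, 0.001, -0.001]
contact_force: [-9.1, 0.2, 20.9]
gripper_width: 0.1
grasp_force: 11.5
```

Force jumped to 21 N, which suggests the stop. I'll lift and check.

Emit:
{"name": "drive_tool", "arguments": {"targets": [[1,-1,0,-30,0],[0,-1,0,-80,0],[-1,-1,0,-130,0],[-1,-1,0,-175,0],[-1,-1,0,-185,0]]}}

```text
clock: 3.3
position: [471.4, 334.4, 218.2]
ee_rot: [0.978, -0.21, 0.004, -0.005]
contact_force: [0.6, 0.0, 0.3]
gripper_width: 58.2
grasp_force: 0.0
```

```bash
python3 - <<'E'
from h import *
im=snap("top","t1"); s=snap("scene","s1")
hsv=cv2.cvtColor(im,cv2.COLOR_BGR2HSV)
M=np.zeros(im.shape[:2],np.uint8);M[165:250,185:255]=cv2.inRange(hsv[165:250,185:255],(21,120,100),(32,255,255))
M=cv2.morphologyEx(M,cv2.MORPH_OPEN,np.ones((3,3)))
c=max(cv2.findContours(M,0,1)[0],key=cv2.contourArea)
for z in(122,132): print(z,cv2.minAreaRect(ray("top",c.reshape(-1,2),z)[:,:2].astype(np.float32)))
go(628.5,259,215,-24.5)
a=cv2.resize(im[165:315,135:275],None,fx=2.8,fy=2.8);b=cv2.resize(s[200:320,340:452],None,fx=3.5,fy=3.5);cv2.imwrite("pics/c2.png",np.hstack([a,b]))
E
```

```text
122 ((632.0838012695312, 260.07550048828125), (40.010921478271484, 58.61297607421875), 63.286678314208984)
132 ((629.848876953125, 258.1723937988281), (39.65235137939453, 58.08765411376953), 63.28665542602539)
t 3.4 pos [469.7 333.2 213.9] yaw -24.3 tilt -1.0 j [ 0.9   0.31 -0.15  0.   -1.11  0.25] w 72.5 F [-0.  -0.3 -0.7]
-> shift [175.3   2.3  -0.8] roll 0.2
```

View pics/c2.png

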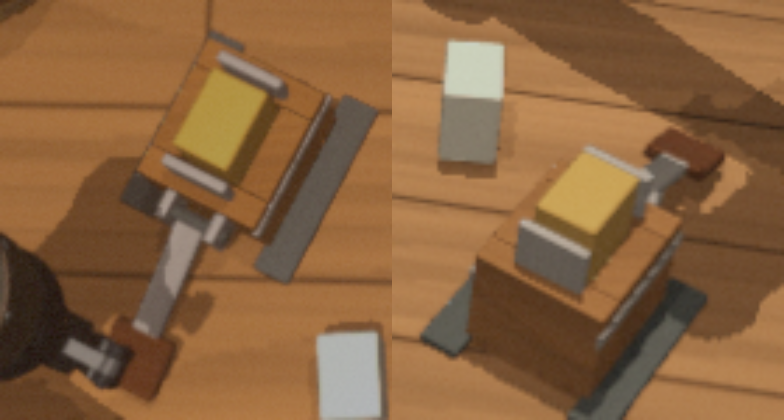

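The crop shows the lever down and the block risen, its top centre at (629.8,258.3), so it hasn't shifted sideways. The top-face size fits z ≈ 132. I'll go over it and then down to the grasp.

Emit:
{"name": "drive_tool", "arguments": {"targets": [[-1,45,0,0,0],[-1,90,1,0,0],[-1,135,2,0,1],[-1,165,2,0,1],[-1,177,2,0,1],[-1,177,2,20,1],[-1,177,2,45,1],[-1,177,2,55,1],[-1,177,2,55,1]]}}

```text
clock: 4.3
position: [627.7, 257.0, 153.1]
ee_rot: [0.976, -0.219, -0.002, 0.002]
contact_force: [-0.3, -0.6, -0.4]
gripper_width: 85.0
grasp_force: 0.0
```

```bash
python3 -c "
from h import *
go(629.8,258.4,98,-25)"
```

```text
t 4.3 pos [627.7 257.  153.1] yaw -25.3 tilt -1.0 j [ 0.63  0.53  0.05 -0.   -1.09  0.5 ] w 85.0 F [-0.3 -0.6 -0.4]
-> shift [ 1.4 -2.5 55.1] roll -0.3
```

Emit:
{"name": "drive_tool", "arguments": {"targets": [[-1,1,-2,15,0],[-1,1,-2,30,0],[-1,1,-2,45,0],[-1,1,-2,54,0],[-1,1,-2,54,0],[-1,1,-2,54,0]]}}

```text
clock: 4.9
position: [631.6, 258.9, 102.6]
ee_rot: [0.976, -0.219, 0.0, -0.0]
contact_force: [0.7, 0.3, 0.5]
gripper_width: 85.3
grasp_force: 0.0
```

```bash
python3 -c "
from h import *
go(629.8,258.4,98,-25)"
```

```text
t 4.9 pos [631.6 258.9 102.6] yaw -25.3 tilt -1.0 j [ 0.63  0.58  0.    0.   -0.99  0.5 ] w 85.3 F [0.7 0.3 0.5]
-> shift [-1.5  1.2  4.6] roll -0.3
```

Emit:
{"name": "drive_tool", "arguments": {"targets": [[-1,-1,1,3,0],[-0.3,-1,1,3,0],[0.2,-1,1,3,0],[1,-1,1,3,0],[1,-1,1,3,0],[1,-1,1,3,0],[1,-1,1,3,0],[1,-1,1,3,0]]}}

```text
clock: 5.7
position: [630.1, 258.3, 99.7]
ee_rot: [0.976, -0.219, 0.0, -0.0]
contact_force: [-1.2, -0.3, 2.7]
gripper_width: 43.2
grasp_force: 65.0
```

Emit:
{"name": "drive_tool", "arguments": {"targets": [[1,0,0,-6,0],[1,0,0,-14,0],[1,0,0,-24,0],[1,0,0,-36,0],[1,0,0,-52,0],[1,0,0,-70,0],[1,0,0,-90,0],[1,0,0,-105,0],[1,0,0,-105,0],[1,0,0,-105,0]]}}

```text
clock: 6.7
position: [629.7, 258.3, 204.7]
ee_rot: [0.976, -0.219, 0.0, -0.0]
contact_force: [0.6, 0.1, -1.9]
gripper_width: 43.5
grasp_force: 64.8
```

```bash
python3 -c "
from h import *
go(561.3,-28.9,190,-25)"
```

```text
t 6.7 pos [629.7 258.3 204.7] yaw -25.4 tilt -1.0 j [ 0.63  0.5   0.12 -0.   -1.19  0.5 ] w 43.5 F [ 0.6  0.1 -1.9]
-> shift [ 61.1 288.8  14.4] roll -0.4
```

Emit:
{"name": "drive_tool", "arguments": {"targets": [[1,4,20,0,4],[1,12,55,0,11],[1,20,95,0,19],[1,29,135,0,27],[1,37,175,2,35],[1,45,215,4,43],[1,53,250,8,51],[1,59,275,12,59],[1,61,289,14,67],[1,61,289,14,74],[1,61,289,14,77],[1,61,289,14,77]]}}

```text
clock: 7.9
position: [560.6, -29.4, 189.2]
ee_rot: [-0.627, 0.779, 0.001, -0.001]
contact_force: [0.4, 0.6, -1.5]
gripper_width: 43.4
grasp_force: 64.9
```

```bash
python3 -c "
from h import *
go(561.3,-28.9,60,-102.65)"
```

```text
t 7.9 pos [560.6 -29.4 189.2] yaw -102.4 tilt -1.0 j [ 0.24  0.31 -0.21 -0.   -1.05 -0.45] w 43.4 F [ 0.4  0.6 -1.5]
-> shift [ -0.7  -0.8 129.2] roll 0.3
```

Emit:
{"name": "drive_tool", "arguments": {"targets": [[1,0,0,15,0],[1,0,0,40,0],[1,0,0,65,0],[1,0,0,90,0],[1,0,0,108,0],[1,0,0,118,0],[1,0,0,124,0],[1,0,0,128,0],[1,0,0,128,0],[1,0,0,128,0]]}}

```text
clock: 8.9
position: [562.0, -28.9, 63.1]
ee_rot: [-0.627, 0.779, -0.0, 0.001]
contact_force: [-0.8, -0.0, -1.7]
gripper_width: 43.2
grasp_force: 64.8
```

Emit:
{"name": "drive_tool", "arguments": {"targets": [[1,0,0,1,0],[1,0,0,2,0],[1,0,0,3,0],[1,0,0,3,0]]}}

```text
clock: 9.3
position: [561.3, -29.1, 59.3]
ee_rot: [-0.627, 0.779, 0.0, -0.0]
contact_force: [-0.1, -0.2, -1.2]
gripper_width: 43.3
grasp_force: 64.8
```

Emit:
{"name": "drive_tool", "arguments": {"targets": [[1,0,0,1,0],[1,0,0,2,0],[1,0,0,2,0],[1,0,0,2,0]]}}

```text
clock: 9.7
position: [561.4, -29.1, 57.2]
ee_rot: [-0.627, 0.779, 0.0, -0.0]
contact_force: [0.3, 0.2, -2.0]
gripper_width: 43.3
grasp_force: 64.8
```

Emit:
{"name": "drive_tool", "arguments": {"targets": [[1,0,0,1,0],[1,0,0,2,0],[1,0,0,2,0],[1,0,0,2,0]]}}

```text
clock: 10.1
position: [561.5, -29.0, 55.9]
ee_rot: [-0.627, 0.779, -0.0, 0.0]
contact_force: [-1.7, 0.5, 4.5]
gripper_width: 43.1
grasp_force: 65.2
```

Contact came at TCP z 55.9, as predicted. I'll release, rise and turn.

Emit:
{"name": "drive_tool", "arguments": {"targets": [[-0.2,0,0,-1,0],[-0.4,0,0,-1,0],[-1,0,0,-1,0],[-1,0,0,-1,0],[-1,0,0,-1,0],[-1,0,0,-1,0],[-1,0,0,-20,0],[-1,0,0,-50,0],[-1,0,0,-85,0],[-1,0,0,-110,0],[-1,0,0,-120,0],[-1,0,0,-120,0]]}}

```text
clock: 11.3
position: [562.0, -28.9, 176.5]
ee_rot: [-0.627, 0.779, -0.001, 0.001]
contact_force: [-0.3, 0.2, -1.2]
gripper_width: 85.9
grasp_force: 0.0
```

Emit:
{"name": "drive_tool", "arguments": {"targets": [[-1,0,0,0,-6],[-1,0,0,0,-14],[-1,0,0,0,-22],[-1,0,0,0,-30],[-1,0,0,0,-38],[-1,0,0,0,-46],[-1,0,0,0,-54],[-1,0,0,0,-62],[-1,0,0,0,-70],[-1,0,0,0,-78],[-1,0,0,0,-86],[-1,0,0,0,-90]]}}

```text
clock: 12.5
position: [560.2, -29.2, 172.8]
ee_rot: [0.994, -0.106, -0.002, 0.0]
contact_force: [0.4, 0.8, 0.2]
gripper_width: 85.4
grasp_force: 0.0
```

```bash
python3 - <<'E'
from h import *
im=snap("top","t2"); s=snap("scene","s2")
hsv=cv2.cvtColor(im,cv2.COLOR_BGR2HSV)
M=cv2.morphologyEx(cv2.inRange(hsv,(20,110,80),(32,255,255)),cv2.MORPH_OPEN,np.ones((3,3)))
for c in cv2.findContours(M,0,1)[0]:
    x,y,w,h=cv2.boundingRect(c)
    if 300<x<420 and 200<y<310: print((x,y,w,h),cv2.minAreaRect(ray("top",c.reshape(-1,2),88)[:,:2].astype(np.float32)))
go(561.3,-28.9,65,-12.65)
a=cv2.resize(im[185:325,290:430],None,fx=2.8,fy=2.8);b=cv2.resize(s[190:302,225:337],None,fx=3.5,fy=3.5);cv2.imwrite("pics/c3.png",np.hstack([a,b]))
E
```

```text
(346, 244, 29, 17) ((553.5690307617188, -26.846521377563477), (58.48265075683594, 23.31838035583496), 72.70330047607422)
t 12.6 pos [560.3 -29.1 173.1] yaw -12.4 tilt -1.0 j [ 0.24  0.33 -0.23 -0.   -1.01  1.12] w 85.5 F [-0.1  0.1 -0.2]
-> shift [  1.3  -0.6 108.1] roll 0.3
```

View pics/c3.png

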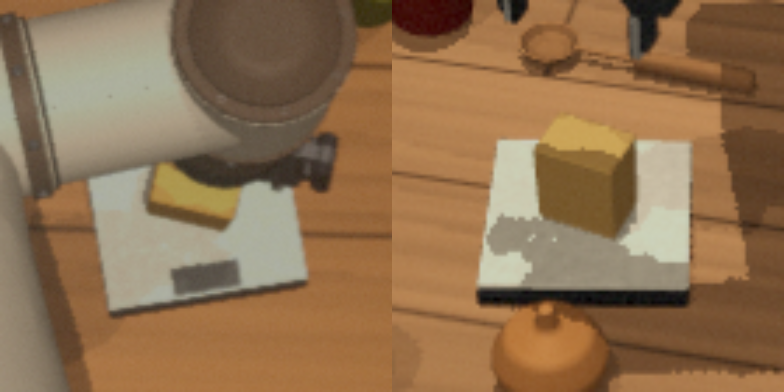

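The crops show the block standing upright on the plate, released. Now I'll regrasp it by the narrow ends.

Emit:
{"name": "drive_tool", "arguments": {"targets": [[-1,1,0,15,0],[-1,1,0,40,0],[-1,1,0,65,0],[-1,1,0,85,0],[-1,1,0,100,0],[-1,1,0,110,0],[-1,1,0,118,0],[-1,1,0,118,0],[-1,1,0,118,0],[-1,1,0,118,0]]}}

```text
clock: 13.6
position: [563.0, -29.1, 58.1]
ee_rot: [0.994, -0.107, 0.001, -0.0]
contact_force: [0.0, -1.5, -0.2]
gripper_width: 85.3
grasp_force: 0.0
```

```bash
python3 -c "
from h import *
go(561.5,-29.0,53,-12.65)"
```

```text
t 13.6 pos [563.  -29.1  58.1] yaw -12.3 tilt -1.0 j [ 0.24  0.47 -0.36  0.   -0.74  1.12] w 85.3 F [ 0.  -1.5 -0.2]
-> shift [-1.5  0.2  5.1] roll 0.3
```

Emit:
{"name": "drive_tool", "arguments": {"targets": [[-1,-1,0,3,0],[-1,-1,0,3,0],[-0.3,-1,0,3,0],[0,-1,0,3,0],[1,-1,0,3,0],[1,-1,0,3,0],[1,-1,0,3,0],[1,-1,0,3,0]]}}

```text
clock: 14.4
position: [561.9, -28.9, 54.8]
ee_rot: [0.994, -0.107, 0.001, -0.0]
contact_force: [-0.3, 0.7, 3.8]
gripper_width: 61.0
grasp_force: 66.6
```

Emit:
{"name": "drive_tool", "arguments": {"targets": [[1,0,0,-5,0],[1,0,0,-20,0],[1,0,0,-45,0],[1,0,0,-75,0],[1,0,0,-105,0],[1,0,0,-125,0],[1,0,0,-130,0],[1,0,0,-130,0]]}}

```text
clock: 15.2
position: [561.0, -29.0, 184.1]
ee_rot: [0.994, -0.108, -0.0, -0.0]
contact_force: [0.0, 0.4, -2.0]
gripper_width: 61.1
grasp_force: 66.2
```

```bash
python3 -c "
from h import *
go(566.8,-336.7,185,-12.65)"
```

```text
t 15.2 pos [561.  -29.  184.1] yaw -12.4 tilt -1.0 j [ 0.24  0.32 -0.22 -0.   -1.03  1.12] w 61.1 F [ 0.   0.4 -2. ]
-> shift [ 71.6 299.3  -1.1] roll 0.3
```

Emit:
{"name": "drive_tool", "arguments": {"targets": [[1,5,20,0,0],[1,13,55,0,0],[1,23,95,0,0],[1,33,137,0,0],[1,43,180,0,0],[1,53,220,0,0],[1,61,255,0,0],[1,67,280,0,0],[1,71,294,0,0],[1,72,299,0,0],[1,72,299,0,0],[1,72,299,0,0]]}}

```text
clock: 16.4
position: [567.8, -335.3, 183.9]
ee_rot: [0.994, -0.107, -0.0, -0.0]
contact_force: [-0.5, 0.6, -1.3]
gripper_width: 61.2
grasp_force: 66.2
```

Emit:
{"name": "drive_tool", "arguments": {"targets": [[1,0,0,12,0],[1,0,0,30,0],[1,0,0,40,0],[1,0,0,40,0],[1,0,0,40,0]]}}

```text
clock: 16.9
position: [568.1, -336.3, 144.4]
ee_rot: [0.994, -0.107, -0.0, 0.0]
contact_force: [0.5, -0.2, 0.2]
gripper_width: 60.9
grasp_force: 66.2
```

```bash
python3 - <<'E'
from h import *
im=snap("top","t3"); s=snap("scene","s3")
go(566.8,-336.7,49,-12.65)
a=cv2.resize(im[210:350,440:580],None,fx=2.8,fy=2.8);b=cv2.resize(s[150:262,130:242],None,fx=3.5,fy=3.5);cv2.imwrite("pics/c4.png",np.hstack([a,b]))
E
```

```text
t 17.0 pos [ 568.5 -336.6  145.2] yaw -12.3 tilt -1.0 j [-0.29  0.51 -0.01  0.   -1.05  1.65] w 61.4 F [-0.5  0.2 -1.6]
-> shift [-1.8  0.4 96.2] roll 0.3
```

View pics/c4.png

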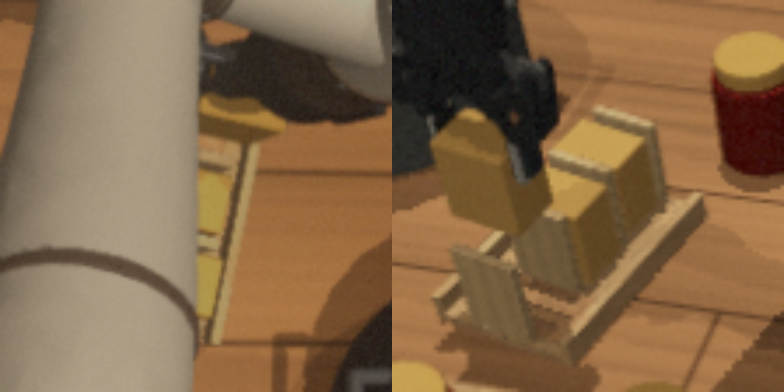

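The crops show the block upright in the grip, level above the empty bay. Before the 4 mm fit, I'll check the bay centre against the divider tops in the first top picture.

```bash
python3 - <<'E'
from h import *
im=cv2.imread("pics/t0.png")
c=cv2.resize(im[226:282,482:538],None,fx=10,fy=10,interpolation=cv2.INTER_CUBIC)
th=np.radians(-12.65);X=np.array([np.cos(th),np.sin(th)]);Y=np.array([-X[1],X[0]]);P=np.array([566.8,-336.7])
for dx in(-26,26):
    q=proj("top",[np.r_[P+dx*X+dy*Y,85] for dy in(-28,28)])
    q=((q-[482,226]+.5)*10-.5).astype(int); cv2.line(c,tuple(map(int,q[0])),tuple(map(int,q[1])),(0,0,255),1); print(q)
cv2.imwrite("pics/c5.png",c)
E
```

```text
[[418 406]
 [154 340]]
[[465 158]
 [202  92]]
```

View pics/c5.png

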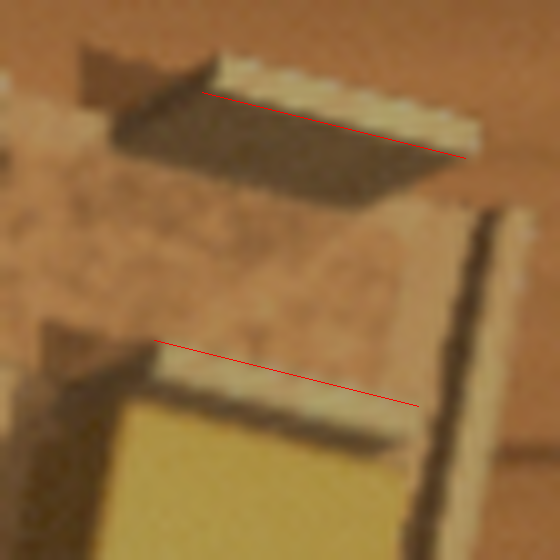

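The predicted bay walls (red) fall on the divider edges within about 1 mm, so I'll lower the block.

Emit:
{"name": "drive_tool", "arguments": {"targets": [[1,-1,0,5,0],[1,-1,0,12,0],[1,-1,0,18,0],[1,-1,0,24,0],[1,-1,0,30,0],[1,-1,0,36,0],[1,-1,0,42,0],[1,-1,0,42,0],[1,-1,0,42,0]]}}

```text
clock: 17.9
position: [566.9, -336.4, 102.2]
ee_rot: [0.994, -0.107, -0.0, 0.0]
contact_force: [0.4, -0.0, -1.2]
gripper_width: 61.0
grasp_force: 66.2
```

```bash
python3 -c "
from h import *
go(566.8,-336.7,49,-12.65)"
```

```text
t 17.9 pos [ 566.9 -336.4  102.2] yaw -12.3 tilt -1.0 j [-0.29  0.55 -0.06  0.   -0.96  1.65] w 61.0 F [ 0.4 -0.  -1.2]
-> shift [-0.   0.3 53.2] roll 0.3
```

Emit:
{"name": "drive_tool", "arguments": {"targets": [[1,0,0,8,0],[1,0,0,16,0],[1,0,0,24,0],[1,0,0,32,0],[1,0,0,39,0],[1,0,0,44,0],[1,0,0,48,0],[1,0,0,50,0],[1,0,0,50,0],[1,0,0,50,0]]}}

```text
clock: 18.9
position: [567.1, -336.4, 52.6]
ee_rot: [0.994, -0.107, 0.0, 0.0]
contact_force: [0.3, 0.3, -0.6]
gripper_width: 61.2
grasp_force: 66.2
```

Emit:
{"name": "drive_tool", "arguments": {"targets": [[1,0,0,1,0],[1,0,0,2,0],[1,0,0,2,0]]}}

```text
clock: 19.2
position: [566.9, -336.3, 50.3]
ee_rot: [0.994, -0.107, -0.0, -0.0]
contact_force: [-0.3, -0.3, -0.4]
gripper_width: 61.1
grasp_force: 66.2
```

Emit:
{"name": "drive_tool", "arguments": {"targets": [[1,0,0,1,0],[1,0,0,1,0],[1,0,0,1,0]]}}

```text
clock: 19.5
position: [566.9, -336.3, 49.3]
ee_rot: [0.994, -0.107, -0.0, 0.0]
contact_force: [-0.3, -1.4, -1.6]
gripper_width: 61.4
grasp_force: 66.2
```

Emit:
{"name": "drive_tool", "arguments": {"targets": [[1,0,0,1,0],[1,0,0,1,0],[1,0,0,1,0]]}}

```text
clock: 19.8
position: [567.1, -336.4, 48.8]
ee_rot: [0.994, -0.107, 0.0, 0.0]
contact_force: [-0.3, 0.5, 2.2]
gripper_width: 61.4
grasp_force: 66.5
```

Contact at 48.8, as predicted. Release and retreat.

Emit:
{"name": "drive_tool", "arguments": {"targets": [[0,0,0,0,0],[-0.5,0,0,0,0],[-1,0,0,0,0],[-1,0,0,0,0],[-1,0,0,0,0],[-1,0,0,0,0],[-1,0,0,-15,0],[-1,0,0,-40,0],[-1,0,0,-75,0],[-1,0,0,-115,0],[-1,0,0,-155,0],[-1,0,0,-160,0]]}}

```text
clock: 21.0
position: [569.6, -337.9, 216.8]
ee_rot: [0.994, -0.107, 0.006, 0.002]
contact_force: [0.2, 0.3, 0.9]
gripper_width: 85.3
grasp_force: 0.0
```

Emit:
{"name": "drive_tool", "arguments": {"targets": [[-1,0,-40,0,0],[-1,0,-85,0,0],[-1,0,-130,0,0],[-1,0,-175,0,0],[-1,0,-215,0,0],[-1,0,-230,0,0],[-1,0,-230,0,0],[-1,0,-230,0,0]]}}

```text
clock: 21.8
position: [615.9, -112.0, 208.8]
ee_rot: [0.994, -0.107, 0.0, 0.0]
contact_force: [0.0, -0.9, -0.1]
gripper_width: 85.8
grasp_force: 0.0
```

```bash
python3 - <<'E'
from h import *
im=snap("top","t4"); s=snap("scene","s4")
hsv=cv2.cvtColor(im,cv2.COLOR_BGR2HSV)
M=np.zeros(im.shape[:2],np.uint8);M[225:340,465:540]=cv2.inRange(hsv[225:340,465:540],(21,130,100),(32,255,255))
M=cv2.morphologyEx(M,cv2.MORPH_OPEN,np.ones((3,3)))
th=np.radians(-12.65);X=np.array([np.cos(th),np.sin(th)]);Y=np.array([-X[1],X[0]])
for c in cv2.findContours(M,0,1)[0]:
    if cv2.contourArea(c)>80:
        r=cv2.minAreaRect(ray("top",c.reshape(-1,2),80)[:,:2].astype(np.float32)); d=np.array(r[0])-[566.8,-336.7]; print(np.round(r[0],1),np.round(r[1],1),round(r[2],1),"bay",np.round([d@X,d@Y],1))
go(566,-336,200,-12.65)
a=cv2.resize(im[210:350,440:580],None,fx=2.8,fy=2.8);b=cv2.resize(s[150:262,130:242],None,fx=3.5,fy=3.5);cv2.imwrite("pics/c6.png",np.hstack([a,b]))
E
```

```text
[ 448.9 -315.7] [58.5 39.8] 76.9 bay [-119.7   -5.4]
[ 509.  -324.1] [58.4 40. ] 77.1 bay [-59.2  -0.4]
[ 567.6 -336.6] [57.9 40.2] 79.0 bay [0.7 0.3]
t 21.9 pos [ 615.7 -112.9  208.5] yaw -12.4 tilt -1.0 j [ 0.08  0.4  -0.02  0.   -1.14  1.28] w 85.4 F [-0.   0.5  0.6]
-> shift [ -0.5 228.6   8.5] roll 0.2
```

View pics/c6.png

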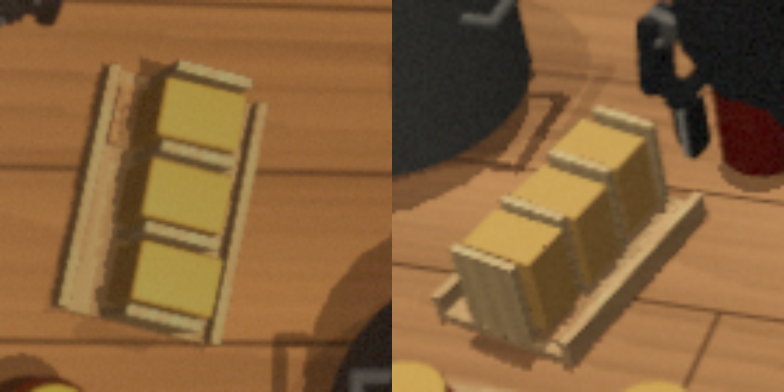

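The crops show the block upright in the bay, less than 1 mm off centre. The stored blocks haven't moved and the gripper is clear.

```bash
python3 -c "
from bench import arm
print(arm.job_done())"
```

```text
the job is handed in; nothing more can be done
None
```

The block was ejected, set on the scale, then placed upright on the cork pad less than 1 mm off centre and released; the job was handed in at about 22 s, and no verdict came back.

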